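Find the candle holder that takes the gauge and set it out

TASK

Only one of the three look-alike candle holders on the plank takes a full-size candle, and only trying shows which: push the dark wooden candle gauge into their holes where they stand, firmly enough to get past a springy insert (about 10 N) but never with more than about 20 N, until you find the one it goes into fully, with its collar down on the rim. Leave the gauge fully home in that holder, set the holder down upright on the middle of the red coaster, and let go. Leave the other two holders standing where they are on the plank, and do not disturb the salt shaker, the honey jar or the tea light.

Things in the scene. Friction and masses are not known exactly. Their poses are not given: they have to be found in the camera images.
- gauge: dark turned wooden candle gauge, 69 mm tall, 0.06 kg, upright on the worktop: pin 20 mm across, 36 mm long, foot bevelled 1.5 mm; collar 30 mm across, 5 mm thick; round grip 22 mm across, 41 to 69 mm above the foot. Origin: centre of the foot, z up along the pin. Fully home, the collar lies on the insert and the origin is 8 mm above the holder's origin
- holder_1: one of three look-alike turned pale wooden candle holders; names say nothing of which takes the gauge. Round: foot 62 mm across, 8 mm high, above it straight sides 56 mm across; 44 mm high in all, about 0.24 kg. Origin: centre of its underside, z up. A loose brass insert fills its middle, level with its top; its bore, 22.5 mm wide, is centred on the holder's axis
- holder_2: candle holder, outside and insert as holder_1; origin: centre of its underside. 11 to 17 mm below the mouth of every insert three lips leave 16 mm between them. In one holder, drawn afresh each time, they are sprung and give way to a push of 5 to 10 N; then the gauge slides on against about 2 N until its collar meets the rim
- holder_3: candle holder, outside and insert as holder_1; origin: centre of its underside. In two of the three holders the insert's lips are rigid: the gauge stops for good with its foot 11 to 13 mm below the mouth (pulls out freely)
- plank: oak plank, 110 x 290 x 15 mm, long side about across the robot's view (its own y), fixed to the worktop; the three holders stand on it in a row along its length, about 95 mm apart. A wall cupboard hangs 0.57 m above the worktop, from about 0.64 m ahead of the robot on. Origin: centre of its underside
- coaster: round red felt coaster, 102 mm across, 6 mm thick, fixed to the worktop left or right of the plank; origin: centre of its underside
- salt_shaker: salt shaker, 44 mm across, 90 mm tall, stands behind the plank: leave alone; origin: centre of its underside
- honey_jar: honey jar, 65 mm across, 88 mm tall, behind the plank: leave alone; origin: centre of its underside
- tea_light: tea light, 38 mm across, 15 mm high, behind the plank: leave alone; origin: centre of its underside

How it is judged:
On the way:
1. the gauge is fully home in a holder that still stands on the plank (((z of gauge in the frame of holder_1 between 0.004 and 0.0105 m and horizontal distance between gauge and holder_1 below 0.006 m and angle between the z axis of gauge and the z axis of holder_1, either way round below 0.08 rad and z of holder_1 in the frame of plank between 0.011 and 0.019 m and angle between holder_1's own z axis and vertical below 0.1 rad) or (z of gauge in the frame of holder_2 between 0.004 and 0.0105 m and horizontal distance between gauge and holder_2 below 0.006 m and angle between the z axis of gauge and the z axis of holder_2, either way round below 0.08 rad and z of holder_2 in the frame of plank between 0.011 and 0.019 m and angle between holder_2's own z axis and vertical below 0.1 rad) or (z of gauge in the frame of holder_3 between 0.004 and 0.0105 m and horizontal distance between gauge and holder_3 below 0.006 m and angle between the z axis of gauge and the z axis of holder_3, either way round below 0.08 rad and z of holder_3 in the frame of plank between 0.011 and 0.019 m and angle between holder_3's own z axis and vertical below 0.1 rad))), for 0.2 s.
At the end, for the whole second after the job is handed in: One holder stands upright and at rest on the coaster, its axis within 20 mm of the coaster's middle, with the gauge fully home in it (collar within 2.5 mm of the rim, pin upright in the hole); the other two holders stand upright on the plank within 30 mm of where they were; nothing is held (((z of gauge in the frame of holder_1 between 0.004 and 0.0105 m and horizontal distance between gauge and holder_1 below 0.006 m and angle between the z axis of gauge and the z axis of holder_1, either way round below 0.08 rad and horizontal distance between holder_1 and coaster below 0.02 m and z of holder_1 in the frame of coaster between 0.003 and 0.009 m and angle between holder_1's own z axis and vertical below 0.08 rad and linear speed of each of holder_1, gauge below 0.02 m/s and z of holder_2 in the frame of plank between 0.011 and 0.019 m and angle between each of holder_2, holder_3's own z axis and vertical below 0.1 rad and distance of each of holder_2, holder_3 from where it was at the start of the episode below 0.03 m and z of holder_3 in the frame of plank between 0.011 and 0.019 m) or (z of gauge in the frame of holder_2 between 0.004 and 0.0105 m and horizontal distance between gauge and holder_2 below 0.006 m and angle between the z axis of gauge and the z axis of holder_2, either way round below 0.08 rad and horizontal distance between holder_2 and coaster below 0.02 m and z of holder_2 in the frame of coaster between 0.003 and 0.009 m and angle between holder_2's own z axis and vertical below 0.08 rad and linear speed of each of holder_2, gauge below 0.02 m/s and z of holder_1 in the frame of plank between 0.011 and 0.019 m and angle between each of holder_1, holder_3's own z axis and vertical below 0.1 rad and distance of each of holder_1, holder_3 from where it was at the start of the episode below 0.03 m and z of holder_3 in the frame of plank between 0.011 and 0.019 m) or (z of gauge in the frame of holder_3 between 0.004 and 0.0105 m and horizontal distance between gauge and holder_3 below 0.006 m and angle between the z axis of gauge and the z axis of holder_3, either way round below 0.08 rad and horizontal distance between holder_3 and coaster below 0.02 m and z of holder_3 in the frame of coaster between 0.003 and 0.009 m and angle between holder_3's own z axis and vertical below 0.08 rad and linear speed of each of holder_3, gauge below 0.02 m/s and z of holder_1 in the frame of plank between 0.011 and 0.019 m and angle between each of holder_1, holder_2's own z axis and vertical below 0.1 rad and distance of each of holder_1, holder_2 from where it was at the start of the episode below 0.03 m and z of holder_2 in the frame of plank between 0.011 and 0.019 m))); the robot touches nothing.
It fails at once if the plank bears more than 40 N in all (the three holders weigh about 7 N, so the gauge is pressed with more than about 32 N) (contact force between plank and anything else above 40 N).
It fails at once if a holder is dropped: it is in the air, more than about 20 mm above the coaster, without the fingers touching it or its gauge ((height (world z) of holder_1 above 0.03 m and contact force between the fingers and holder_1 below 0.1 N and contact force between the fingers and gauge below 0.1 N) or (height (world z) of holder_2 above 0.03 m and contact force between the fingers and holder_2 below 0.1 N and contact force between the fingers and gauge below 0.1 N) or (height (world z) of holder_3 above 0.03 m and contact force between the fingers and holder_3 below 0.1 N and contact force between the fingers and gauge below 0.1 N)).
It fails at once if the salt shaker, honey jar or tea light is moved by more than 20 mm or tipped (distance of any of salt_shaker, honey_jar, tea_light from where it was at the start of the episode above 0.02 m or angle between any of salt_shaker, honey_jar, tea_light's own z axis and vertical above 0.3 rad).
It also fails if it takes over 72 s, if anything falls off the work surface, if the arm or the gripper's body presses on something with over 40 N, if the wrist force passes 120 N, or if a joint passes its speed limit or range.

ROBOT

A 7-joint arm with a two-finger parallel gripper is mounted at the origin on a cart in front of the work surface, level with it; the furniture and walls round the work are solid. World frame = base frame: x ahead of the robot, y to its left, z up, the work surface at z = 0. Lengths are in m, angles in rad, forces in N, time in s.
With the tool pointing down it reaches from about 0.35 to 0.9 m from the base axis. Payload 19.9 kg.
Tool frame: the origin (TCP) lies between the finger pads; the fingertips stand 19 mm ahead of it and the grasp point (between the pads) is the TCP; z points along the fingers, y is the line along which they close (so a half turn about z gives the same grasp; the last joint's range is limited). The gripper opens to 94 mm and grips with 3 to 60 N. Pads are 16 mm wide; open, the fingers measure 119 mm over their backs; the gripper's body (75 mm by 177 mm) begins 78 mm behind the grasp point.
Start: joints at [-1.391, 0.417, -0.01, 1.614, 0.005, 1.111, -0.053], TCP at [0.137, 0.61, 0.224] pointing down, gripper open.
Joint ranges: [-2.81, 2.81], [-0.39, 2.02], [-1.27, 1.25], [0.06, 2.57], [-1.19, 4.33], [0.19, 2], [-2.82, 2.82]. Speed limits (rad/s): [1.89, 1.89, 2.39, 2.39, 3.01, 3.01, 3.01].

INTERFACE

Orientations are given as a 3x3 rotation matrix whose columns are the frame's x, y, z axes.
In Python, from rig import robot gives the robot as it stands. Calls block until the motion is done:
- robot.move_ptp(position, orientation): joint-space move of the TCP to a pose.
- robot.move_linear(position, velocity=0.15, frame=None, threshold=None): straight line of the TCP; frame=None keeps the orientation; velocity is the mean speed in m/s. With threshold (N) it stops when the force on the tool has changed by that much, and returns True; else False.
- robot.goto_joints(angles): joint-space move.
- robot.gripper_to(opening): finger opening in m; the grip force is fixed at half the most; returns when the fingers have stopped.
- robot.pause(seconds).
- robot.ik(position, orientation): joint angles nearest the present ones, or None.
- robot.get_state(): the state.
- robot.grab_frame(name): name is "side" or "top" or "wrist"; returns the picture (400x640x3 uint8, red, green, blue); there is no depth.
- robot.camera_info(name): a dict with "fx", "fy", "cx", "cy" (pixels), "rvec" (rotation vector, rad) and "tvec" (3), from world to camera coordinates, as OpenCV has them. Camera axes: x right, y down, z forward; pixel columns grow to the right and rows downward; lengths in m; the calibration is good to about 2 mm. The wrist camera is an equidistant fisheye: a pixel r from the principal point sees the ray r / f radians off the axis. A picture is of the moment at which its call begins: read the wrist's pose just before it. camera_info takes no time and is no camera call; for the wrist camera it gives the pose at the moment of the call.
A pose or a line that the arm cannot do raises robot.PlanningError and nothing moves.
- robot.sign_off(): hands the job in; it is judged then, once.
The state is a dict: "time": time; "qpos": joint angles; "joint_vel": joint speeds; "effort": joint torques, N m; "ee_pos": TCP position; "tool_rot": TCP orientation; "force": force on the tool from outside, world axes, zero at the start; "moment": the same for the moment, N m; "opening": finger opening in m; "grasp_force": force on a finger pad.
Only numpy, scipy, OpenCV 4.12 (cv2) and the standard library are available. Lean on these libraries where they do the work, as an engineer would, in place of code of your own. Each camera call takes 0.05 s, during which the arm holds its last target. There are 200 camera calls.

## Working session

There is one attempt and no reset: what is moved stays moved. The work goes in short steps, each a Python script; the robot and the scene stay as the last script left them, time stands still between calls to the robot, and variables do not carry over. Pictures are saved under pics/ and viewed, at most 10 in all, crops included, and the job is handed in when it is done.

```bash
ls; mkdir -p pics; python3 - <<'E'
from rig import robot
import cv2
for n in("top","side"):
    cv2.imwrite(f"pics/{n}0.png",robot.grab_frame(n)[:,:,::-1]); print(n,robot.camera_info(n))
s=robot.get_state();print(s['time'],s['force'],s['opening'],s['tool_rot'])
E
```

```text
pics
top {'fx': 362.3364030809925, 'fy': 362.3364030809925, 'cx': 315.2366433853812, 'cy': 192.8443111908011, 'rvec': array([ 2.16826246, -2.15864391,  0.11159396]), 'tvec': array([0.18606053, 0.60322089, 0.95813657])}
side {'fx': 504.2117115506171, 'fy': 504.2117115506171, 'cx': 316.5908422099207, 'cy': 200.10063054040978, 'rvec': array([ 2.15984013, -0.60528249,  0.30435033]), 'tvec': array([-0.40216401,  0.31473213,  0.67158633])}
0.1 [-0.30306047 -0.07000845  0.21469114] 0.09398230005908308 [[-9.75502535e-01  2.19988149e-01 -1.36855066e-04]
 [ 2.19988162e-01  9.75501893e-01 -1.12497079e-03]
 [-1.13977866e-04 -1.12751835e-03 -9.99999358e-01]]
```

View pics/top0.png

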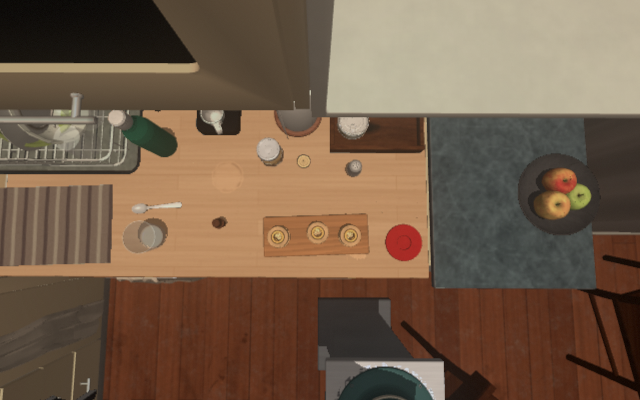

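View pics/side0.png

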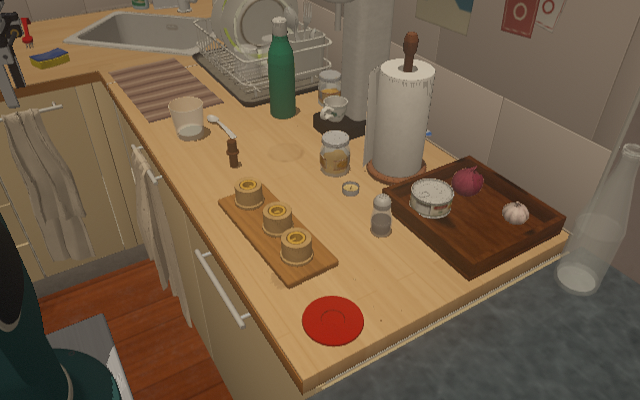

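The top view shows the gauge at (219,222), the holders at (278,236), (318,232) and (350,236), and the coaster at (403,242). The side view confirms that the gauge is upright. Next I'll get coarse positions, then take wrist views from above.

```bash
cat > h.py <<'E'
import numpy as np, cv2
from rig import robot
def ray(c,uv,fish=False):
    R=cv2.Rodrigues(np.array(c['rvec']))[0]; t=np.array(c['tvec'])
    x=(uv[0]-c['cx'])/c['fx']; y=(uv[1]-c['cy'])/c['fy']
    if fish:
        th=np.hypot(x,y); k=np.sin(th)/th if th>1e-9 else 1
        d=np.array([x*k,y*k,np.cos(th)])
    else: d=np.array([x,y,1.])
    return -R.T@t, R.T@d
def onz(c,uv,z,fish=False):
    o,d=ray(c,uv,fish); return o+d*(z-o[2])/d[2]
def down(yaw):  # tool y axis (closing line) at angle yaw from world y
    y=np.array([-np.sin(yaw),np.cos(yaw),0]); z=np.array([0,0,-1.]); return np.column_stack([np.cross(y,z),y,z])
def wrist(name):
    c=robot.camera_info("wrist"); im=robot.grab_frame("wrist"); cv2.imwrite(f"pics/{name}.png",im[:,:,::-1]); np.save(f"pics/{name}.npy",c,allow_pickle=True); return c,im
E
python3 - <<'E'
from h import *
c=robot.camera_info("top")
for n,uv,z in[("g",(219,222),.069),("h1",(278,236),.059),("h2",(318,232),.059),("h3",(350,236),.059),("co",(403,242),.006),("honey",(268,150),.088),("salt",(354,167),.09),("tea",(304,161),.015)]: print(n,onz(c,uv,z).round(3))
s=robot.get_state();print(s['tool_rot'].round(2),s['ee_pos'])
print(robot.ik([.55,.2,.3],down(0)),robot.ik([.55,.2,.3],down(np.pi)))
E
```

```text
g [0.521 0.44  0.069]
h1 [0.485 0.286 0.059]
h2 [0.496 0.181 0.059]
h3 [0.486 0.097 0.059]
co [ 0.47  -0.055  0.006]
honey [0.709 0.313 0.088]
salt [0.664 0.088 0.09 ]
tea [0.694 0.221 0.015]
[[-0.98  0.22 -0.  ]
 [ 0.22  0.98 -0.  ]
 [-0.   -0.   -1.  ]] [0.13744837 0.60936781 0.22388816]
[-0.66777541  0.29372776  0.33396931  1.63305492 -0.10080213  1.23179063
  1.25728933] [-0.96465826  0.3453189   0.72707034  1.64247888 -0.23974033  1.24544352
 -1.76050021]
```

```bash
python3 - <<'E'
from h import *
for y in(np.pi/2,-np.pi/2): print(y,[None if (q:=robot.ik([.5,yy,.2],down(y))) is None else q.round(2) for yy in(.44,.19,-.05)])
robot.move_ptp([.50,.40,.26],down(np.pi/2) if robot.ik([.5,.4,.26],down(np.pi/2)) is not None else down(-np.pi/2))
c,im=wrist("w1"); s=robot.get_state(); print(s['time'],s['ee_pos'],s['force']); o,d=ray(c,(c['cx'],c['cy']),True);print(o,d,c['fx'])
robot.move_ptp([.48,.19,.26],s['tool_rot'])
c,im=wrist("w2"); print(robot.get_state()['time'])
a=cv2.imread("pics/w1.png");b=cv2.imread("pics/w2.png");cv2.imwrite("pics/w12.png",np.vstack([a[100:400],b[100:400]]))
E
```

```text
1.5707963267948966 [array([-0.63,  0.52, -0.2 ,  1.52,  0.11,  1.11,  2.29]), array([-0.47,  0.28,  0.06,  1.87, -0.02,  0.99,  2.74]), array([-0.84,  0.39,  1.09,  1.96, -0.41,  1.03, -2.71])]
-1.5707963267948966 [array([-1.02,  0.53,  0.36,  1.54, -0.2 ,  1.11, -0.61]), array([-0.88,  0.32,  0.55,  1.88, -0.2 ,  1.  , -0.24]), array([-0.73,  0.32,  0.92,  1.96, -0.31,  1.  ,  0.33])]
2.3083 [0.49955111 0.40047624 0.25993143] [0.54716237 0.56508916 0.75816906]
[0.49954184 0.31592426 0.41990336] [-0.00158569  0.28674423 -0.95800586] 309.70691628693146
3.2083
```

View pics/w12.png

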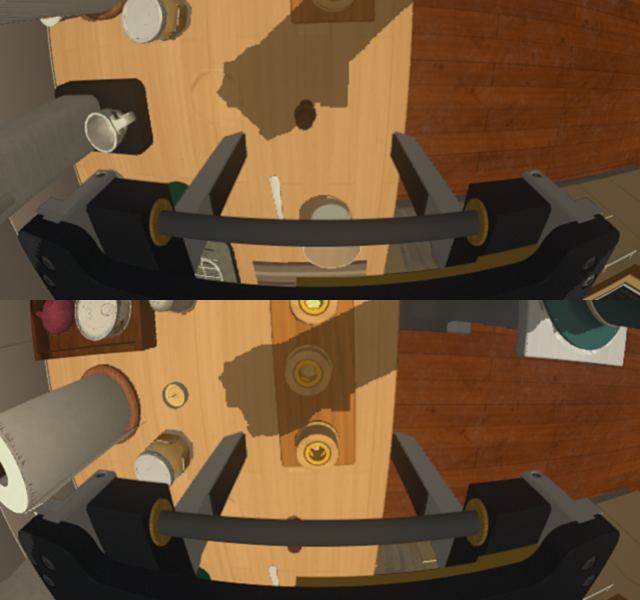

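The upper wrist view shows the gauge at (305,115) and the lower one shows the holders near (308,372) and (317,452). I'll look again with the wrist turned the other way, from directly above each item at the same height above its top, so that the calibration offset cancels.

```bash
python3 - <<'E'
from h import *
R=down(-np.pi/2); T=[]
for n,p in dict(g=(.521,.44,.069),h1=(.485,.286,.059),h2=(.496,.181,.059),h3=(.486,.097,.059)).items():
    robot.move_ptp([p[0],p[1]-.085+.03,p[2]+.13],R)
    c,im=wrist("v"+n)
    P=np.append(p,1.)
    Rc=cv2.Rodrigues(c['rvec'])[0]; q=Rc@np.array(p)+c['tvec']; th=np.arctan2(np.hypot(q[0],q[1]),q[2]); k=th/np.hypot(q[0],q[1])
    u,v=int(c['cx']+c['fx']*k*q[0]),int(c['cy']+c['fy']*k*q[1]); print(n,u,v,robot.get_state()['time'])
    cr=im[max(v-75,0):,max(u-75,0):][:150,:150]; cr=cv2.copyMakeBorder(cr,0,150-cr.shape[0],0,150-cr.shape[1],cv2.BORDER_CONSTANT)
    T.append(cv2.resize(cr,None,fx=2,fy=2,interpolation=cv2.INTER_NEAREST))
cv2.imwrite("pics/T.png",np.vstack([np.hstack(T[:2]),np.hstack(T[2:])])[:,:,::-1])
E
```

```text
g 318 139 5.775
h1 318 140 6.5
h2 318 139 7.05
h3 318 140 7.5333
```

View pics/T.png

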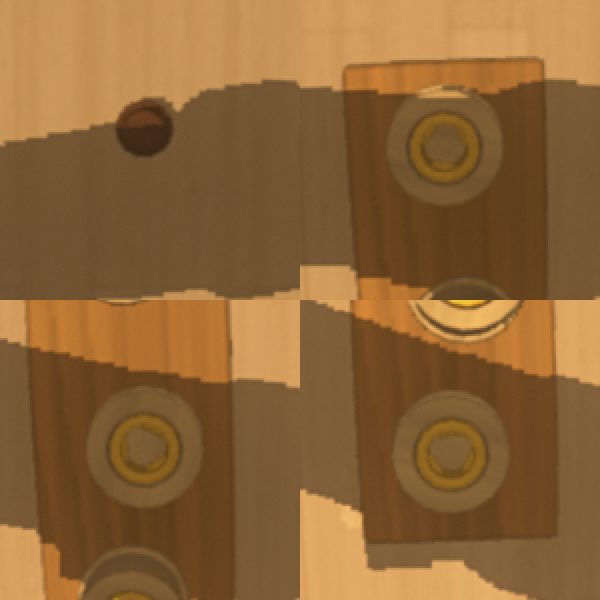

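The crops show the gauge's collar outline and the three holders with their brass rings, all complete. I'll fit both with colour masks.

```bash
cat > m.py <<'E'
from h import *
def blob(n,z,f,s=40):
    c=np.load(f"pics/{n}.npy",allow_pickle=True).item(); im=cv2.imread(f"pics/{n}.png")
    sub=im[139-s:139+s,318-s:318+s]; hsv=cv2.cvtColor(sub,cv2.COLOR_BGR2HSV)
    m=f(hsv).astype(np.uint8)
    m=cv2.morphologyEx(m,cv2.MORPH_OPEN,np.ones((3,3)))
    cs=max(cv2.findContours(m,cv2.RETR_EXTERNAL,cv2.CHAIN_APPROX_NONE)[0],key=cv2.contourArea)
    h=cv2.convexHull(cs); e=cv2.fitEllipse(cs); 
    uv=np.array(e[0])+[318-s,139-s]; print(n,uv.round(1),np.round(e[1],1),onz(c,uv,z,True).round(4))
    out=cv2.drawContours(sub.copy(),[cs],-1,(255,0,255),1); return out
E
python3 - <<'E'
from m import *
for n in("vg","vh1","vh2","vh3"):
    a=cv2.cvtColor(cv2.imread(f"pics/{n}.png"),cv2.COLOR_BGR2HSV); print(n,[a[139+r,318].tolist() for r in range(-36,24,4)] if n!="vg" else [a[139-11+r,316].tolist() for r in range(-20,21,4)])
T=[blob("vg",.041,lambda h:(h[...,2]<85)&(h[...,0]<15))]+[blob(n,.059,lambda h:(h[...,1]>190)&(h[...,0]>18)&(h[...,0]<35)) for n in("vh1","vh2","vh3")]
cv2.imwrite("pics/T2.png",cv2.resize(np.hstack(T),None,fx=2.4,fy=2.4,interpolation=cv2.INTER_NEAREST))
E
```

```text
vg [[16, 145, 195], [16, 145, 167], [13, 178, 102], [13, 176, 100], [13, 182, 105], [14, 159, 64], [14, 167, 67], [14, 170, 63], [14, 169, 59], [16, 146, 112], [16, 142, 111]]
vh1 [[15, 184, 183], [16, 166, 158], [17, 153, 204], [17, 153, 117], [16, 148, 117], [19, 196, 138], [18, 176, 120], [17, 150, 109], [17, 151, 115], [17, 150, 117], [17, 150, 117], [18, 192, 125], [19, 198, 135], [18, 191, 115], [17, 152, 116]]
vh2 [[15, 178, 102], [16, 159, 109], [16, 153, 122], [16, 150, 121], [16, 150, 112], [18, 194, 141], [19, 196, 126], [16, 150, 121], [17, 148, 122], [17, 151, 123], [17, 152, 121], [19, 198, 129], [19, 197, 140], [18, 186, 115], [17, 149, 125]]
vh3 [[15, 178, 99], [15, 180, 99], [17, 148, 131], [16, 149, 132], [17, 149, 130], [17, 154, 111], [19, 197, 150], [18, 194, 130], [17, 151, 130], [16, 147, 130], [17, 150, 129], [17, 148, 124], [18, 188, 110], [19, 193, 145], [18, 181, 121]]
vg [312.6 132.9] [11.9 18.9] [0.5147 0.4443 0.041 ]
vh1 [316.5 152.5] [3.7 3.7] [0.483  0.2745 0.059 ]
vh2 [313.  151.4] [3.4 4.7] [0.4911 0.17   0.059 ]
vh3 [312.  129.3] [ 3.5 10.7] [0.4799 0.1074 0.059 ]
```

View pics/T2.png

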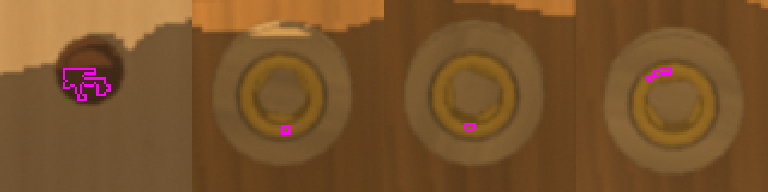

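Both masks were too tight; I'll widen them.

```bash
python3 - <<'E'
from m import *
T=[blob("vg",.041,lambda h:(h[...,1]>157)|(h[...,2]<95))]+[blob(n,.059,lambda h:(h[...,1]>167)&(h[...,0]>=17),29) for n in("vh1","vh2","vh3")]
T=[cv2.resize(t,(190,190),interpolation=cv2.INTER_NEAREST) for t in T]
cv2.imwrite("pics/T3.png",np.hstack(T))
E
```

```text
vg [314.8 128.1] [27.3 28. ] [0.517  0.4493 0.041 ]
vh1 [314.8 138.4] [34.3 35. ] [0.4815 0.2879 0.059 ]
vh2 [314.8 138.3] [34.5 35.2] [0.4929 0.1824 0.059 ]
vh3 [318.  141.6] [34.4 35.2] [0.4854 0.0958 0.059 ]
```

View pics/T3.png

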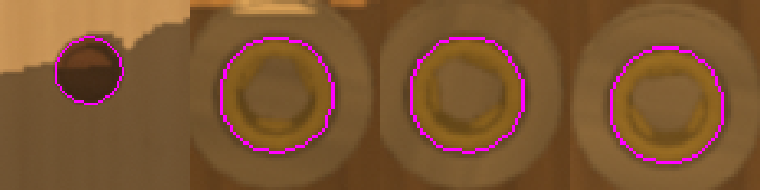

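The fits are clean. Now I'll grasp and release the gauge once so the fingers centre it in x, then look again to get the camera's x offset.

```bash
python3 - <<'E'
from h import *
R=down(-np.pi/2)
robot.move_ptp([.517,.4493,.15],R); robot.move_linear([.517,.4493,.062],velocity=.12)
robot.gripper_to(0.0); s=robot.get_state(); print(s['time'],s['opening'],s['grasp_force'],s['ee_pos'],s['force'])
robot.gripper_to(.05); robot.move_linear([.517,.4493,.15])
robot.move_ptp([.521,.385,.199],R); wrist("vg2"); print(robot.get_state()['time'])
from m import blob
blob("vg2",.041,lambda h:(h[...,1]>157)|(h[...,2]<95))
E
```

```text
11.0417 0.02127168580281619 29.989399909973145 [0.51700553 0.44927903 0.06198444] [ 0.02168854 -0.21013228 -0.59086656]
12.875
vg2 [314.6 127.8] [27.1 27.8] [0.5168 0.4494 0.041 ]
```

```bash
cat > t.py <<'E'
from h import *
R=down(-np.pi/2); H={'h1':(.4817,.2879),'h2':(.4931,.1824),'h3':(.4856,.0958)}
def st(tag):
    s=robot.get_state(); print(tag,round(s['time'],2),s['ee_pos'].round(4),s['force'].round(1),round(s['opening'],4)); return s
def trial(n):
    x,y=H[n]
    robot.move_ptp([x,y,.15],R)
    robot.move_linear([x,y,.125],velocity=.1); st(n+' above')
    r=robot.move_linear([x,y,.112],velocity=.03,threshold=6); st(f'mouth {r}')
    if r: return None
    r=robot.move_linear([x,y,.0835],velocity=.02,threshold=12); s=st(f'push {r}')
    return s['ee_pos'][2]
E
python3 - <<'E'
from t import *
robot.move_linear([.517,.4493,.15]) if False else robot.move_ptp([.517,.4493,.15],R)
robot.move_linear([.517,.4493,.062],velocity=.12); robot.gripper_to(0.); st('grip')
robot.move_linear([.517,.4493,.16],velocity=.2)
print(trial('h1'))
E
```

```text
grip 14.73 [0.517  0.4494 0.0622] [ 0.1 -0.4  3. ] 0.0213
h1 above 16.48 [0.4816 0.2878 0.1244] [ 0.6  0.6 -0.1] 0.0214
mouth False 17.06 [0.4818 0.2879 0.112 ] [-0.2  0.6 -0.2] 0.0217
push True 17.65 [0.4823 0.2879 0.1059] [-1.1 -1.4 12.3] 0.0214
0.10593331244101452
```

```bash
python3 - <<'E'
from t import *
st('now'); x,y=H['h1']
r=robot.move_linear([x,y,.100],velocity=.01,threshold=4); st(r)
E
```

```text
now 17.65 [0.4823 0.2879 0.1059] [-1.1 -1.4 12.3] 0.0214
True 17.86 [0.4824 0.2878 0.1062] [-3.3 -0.4  9.6] 0.0214
```

```bash
python3 - <<'E'
from t import *
x,y=H['h1']
robot.move_linear([x,y,.113],velocity=.03); robot.pause(.3); st('up')
r=robot.move_linear([x,y,.0835],velocity=.02,threshold=14); st(r)
cv2.imwrite("pics/s2.png",cv2.resize(robot.grab_frame("side")[130:280,190:350],None,fx=4,fy=4)[:,:,::-1])
robot.pause(.3); st('held')
E
```

```text
up 18.55 [0.4816 0.2879 0.1129] [-0.5 -0.6 -0.6] 0.0215
True 19.18 [0.4822 0.2879 0.1057] [-0.1 -1.2 10.1] 0.0212
held 19.53 [0.4823 0.2877 0.1061] [-1.4 -1.9 13. ] 0.0212
```

View pics/s2.png

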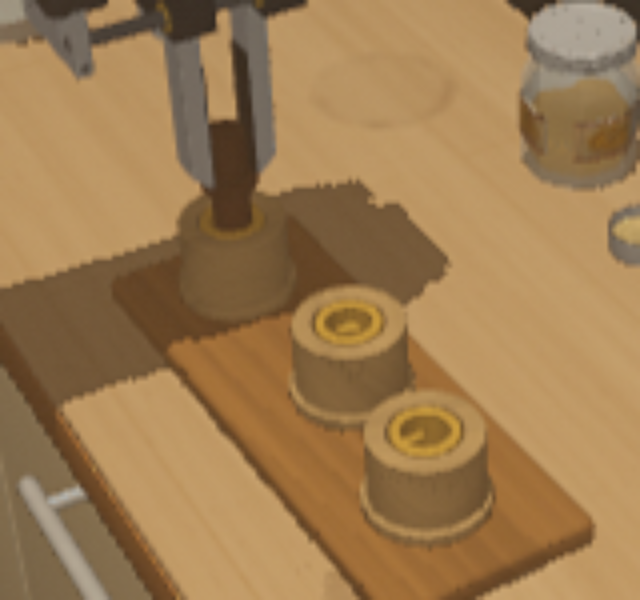

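The gauge stands about two-thirds out of holder 1, and it stopped at the same height twice with 12–14 N on it, so that insert is rigid. On to holder 2.

```bash
sed -i 's/\.0835\]/.078]/; s/threshold=12/threshold=13.5/' t.py; python3 - <<'E'
from t import *
x,y=H['h1']; robot.move_linear([x,y,.16],velocity=.12)
z=trial('h2'); print(z)
if z and z>.095:
    robot.pause(.3); st('held')
    x,y=H['h2']; robot.move_linear([x,y,.16],velocity=.12)
    print(trial('h3')); robot.pause(.3); st('held')
E
```

```text
h2 above 21.04 [0.4928 0.1826 0.1245] [ 0.8  0.6 -0.6] 0.0218
mouth False 21.62 [0.4931 0.1823 0.112 ] [ 0.6  0.1 -1.1] 0.0208
push True 22.86 [0.4933 0.1824 0.0849] [0.7 0.9 4.5] 0.0213
0.08487412143565022
```

Holder 2 took the gauge in. I'll confirm it is seated.

```bash
python3 - <<'E'
from t import *
x,y=H['h2']; robot.pause(.3); st('held')
r=robot.move_linear([x,y,.078],velocity=.01,threshold=9); st(r); robot.pause(.4); st('held')
im=robot.grab_frame("side")[150:270,220:340]
cv2.imwrite("pics/s3.png",cv2.resize(im,None,fx=5,fy=5,interpolation=cv2.INTER_CUBIC)[:,:,::-1])
E
```

```text
held 23.16 [0.4932 0.1824 0.0849] [1.7 1.2 2.7] 0.0215
True 23.38 [0.4933 0.1824 0.0848] [-0.9 -0.8  8.1] 0.0214
held 23.78 [0.4934 0.1824 0.0849] [-0.5  0.5  8.6] 0.0215
```

View pics/s3.png

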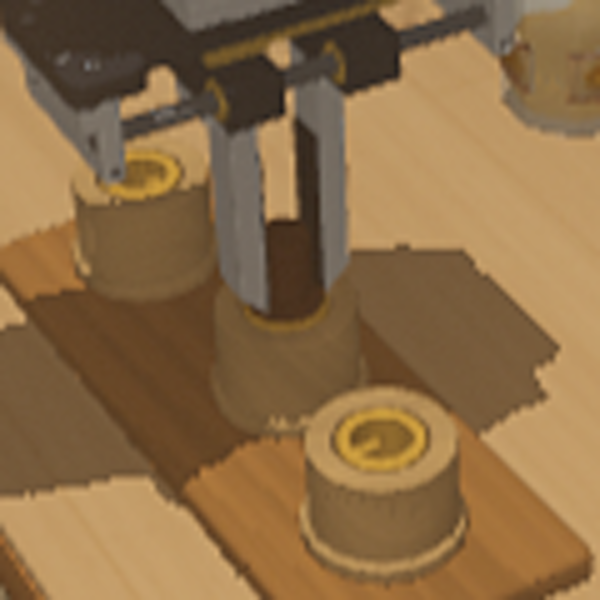

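The collar is down on holder 2's brass rim, and the stop is stiff at TCP z = 0.085. I'll release it, measure the coaster, then grip the holder's body.

```bash
python3 - <<'E'
from t import *
x,y=H['h2']
robot.gripper_to(.094); robot.pause(.3); robot.move_linear([x,y,.17],velocity=.2)
c0=robot.camera_info("top"); top=robot.grab_frame("top")
robot.move_ptp([.47,-.09,.22],R); c,im=wrist("vc"); st('co')
def red(im,c,f):
    h=cv2.cvtColor(im,cv2.COLOR_RGB2HSV); m=(((h[...,0]<6)|(h[...,0]>174))&(h[...,1]>190)&(h[...,2]>60)).astype(np.uint8)
    cs=max(cv2.findContours(m,0,1)[0],key=cv2.contourArea); e=cv2.fitEllipse(cs); print(np.round(e,1) if 0 else e, onz(c,e[0],.006,f).round(4))
red(im,c,True); red(top,c0,False)
robot.move_ptp([x,y-.055,.092+.13],R); wrist("vh2b"); st('h2')
from m import blob
blob("vh2b",.064,lambda h:(h[...,1]>157)&(h[...,2]<95),30)
cv2.imwrite("pics/f.png",np.hstack([cv2.imread("pics/vc.png")[:300,120:520],cv2.imread("pics/vh2b.png")[:300,120:520]]))
E
```

```text
co 27.07 [ 0.4704 -0.0885  0.2196] [ 0.5  0.5 -1.1] 0.0939
((315.8232421875, 151.62010192871094), (78.8866958618164, 80.02042388916016), 98.22737121582031) [ 0.4667 -0.056   0.006 ]
((403.13665771484375, 242.1631622314453), (33.87679672241211, 34.727577209472656), 134.49929809570312) [ 0.4691 -0.055   0.006 ]
h2 27.99 [0.4932 0.1262 0.222 ] [ 0.7 -0.7  1. ] 0.0939
vh2b [318.3 136.5] [27.2 27.3] [0.4927 0.1825 0.064 ]
```

View pics/f.png

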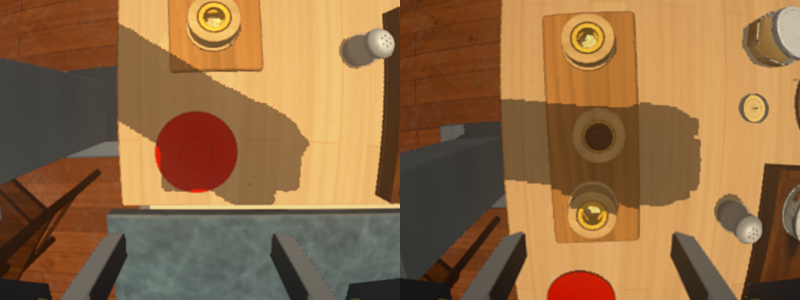

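The left half shows the coaster centred at about (196,152), and the right half shows the gauge concentric in the middle holder at about (598,136). Now I'll carry it.

```bash
python3 - <<'E'
from t import *
x,y=H['h2']; cx,cy=.467,-.0555
robot.move_ptp([x,y,.17],R); robot.move_linear([x,y,.046],velocity=.12); st('at')
robot.gripper_to(0.); s=st('grip'); print(s['grasp_force'])
robot.move_linear([x,y,.145],velocity=.1); st('lift')
robot.move_linear([cx,cy,.145],velocity=.15); st('over')
robot.move_linear([cx,cy,.045],velocity=.1)
r=robot.move_linear([cx,cy,.034],velocity=.02,threshold=4); st(r)
E
```

```text
at 29.57 [0.4935 0.1825 0.0466] [0.3 0.3 0.4] 0.0938
grip 30.25 [0.4931 0.1824 0.0461] [ 0.1 -0.2  1.4] 0.0561
30.000326111912727
lift 31.39 [0.4928 0.1823 0.1445] [-0.5 -0.5 -3.4] 0.0563
over 33.13 [ 0.467  -0.0549  0.1449] [-1.  -0.3 -2.7] 0.0567
True 34.73 [ 0.4672 -0.0553  0.0368] [ 1.6 -0.6 -0.6] 0.0561
```

Contact came at z = 0.0368, against 0.037 expected. I'll release, retreat and check.

```bash
python3 - <<'E'
from t import *
robot.gripper_to(.094); robot.pause(.2); robot.move_linear([.467,-.0555,.17],velocity=.15)
robot.move_ptp([.467,-.0555-.055,.083+.13],R); wrist("ve"); st('e')
robot.move_ptp([.45,.1,.3],R)
from m import blob
blob("ve",.055,lambda h:((h[...,1]>157)&(h[...,2]<95)),30)
a=robot.grab_frame("side")[140:380,200:400]
cv2.imwrite("pics/e.png",np.hstack([cv2.resize(a,(500,600),interpolation=cv2.INTER_CUBIC)[:,:,::-1],cv2.copyMakeBorder(cv2.imread("pics/ve.png")[:300,170:470],0,300,0,0,0)]))
E
```

```text
e 37.15 [ 0.4667 -0.1105  0.2125] [0.1 0.4 0.1] 0.0942
ve [318.3 135.9] [24.8 26.4] [ 0.4666 -0.055   0.055 ]
```

View pics/e.png

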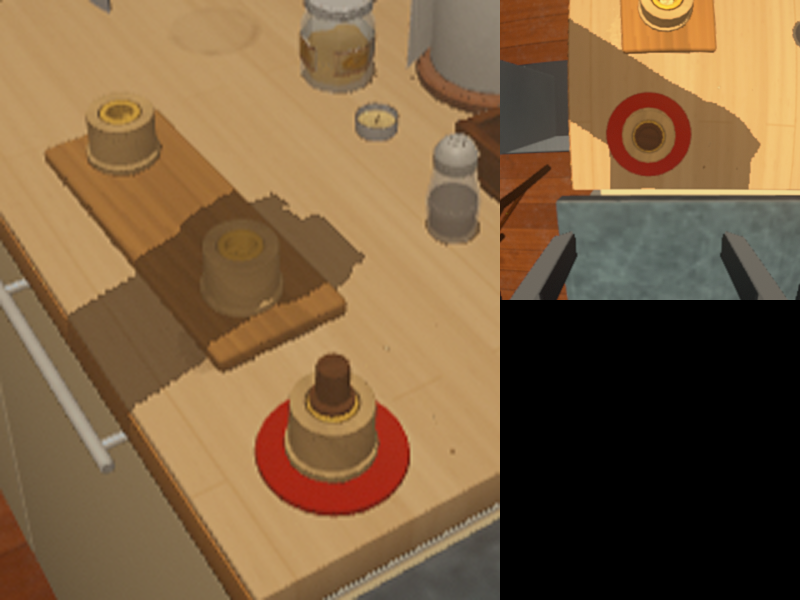

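The holder stands upright and centred on the coaster at about (332,440), with the gauge's collar down on the rim. The other two holders are on the plank, and the salt shaker, honey jar and tea light are untouched.

```bash
python3 -c "
from rig import robot
robot.pause(.3); print(robot.sign_off())"
```

```text
the job is handed in; nothing more can be done
None
```

The middle holder on the plank took the gauge; it now stands upright on the middle of the red coaster with the gauge fully home, and the job is handed in (verdict not shown).

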